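# Turn a parts tray end for end in its sleeve

## Robot

A 6-joint arm with a two-finger parallel gripper is mounted at the origin on the work surface. World frame = base frame: x ahead of the robot, y to its left, z up, the work surface at z = 0. Lengths are in m, angles in degrees, forces in N, time in s.
With the tool pointing down it reaches from about 0.35 to 0.875 m from the base axis. Payload 4.2 kg.
Tool frame: the origin (TCP) lies on the centre line of the jaws, within the pads' length; the fingertips stand 22 mm ahead of it and the grasp point (between the pads) lies 3 mm ahead of it (r.tcp_to_tips is the distance from the TCP to the fingertips, in m); z points along the fingers, y is the line along which they close (so a half turn about z gives the same grasp; the last joint's range is limited). The gripper opens to 87 mm and grips with 3 to 60 N. Pads are 19 mm wide; open, the fingers measure 117 mm over their backs; the gripper's body (75 mm by 190 mm) begins 51 mm behind the grasp point.
Start: joints at [-53.766, 22.042, 0.453, 0, -68.411, -14.817], TCP at [0.228, -0.582, 0.245] pointing down, gripper open.
Joint ranges: [-179.83, 179.83], [-69.29, 118.12], [-61.27, 80.66], [-181.25, 117.63], [-171.15, -9.14], [-177.46, 177.46]. Speed limits (degrees/s): [159.86, 159.86, 180, 180, 180, 180].

## Interface

Orientations are given as a 3x3 rotation matrix whose columns are the frame's x, y, z axes.
In Python, from station import r gives the robot as it stands.
- The arm moves only by the tool apply_moves, never from a script. Its argument "plan" is a list of rows, each an object with "grip": the opening, from 0 (shut) to 1 (fully open); "offset": the shift along the tool's x, y, z in cm, a list of three; "spin": the turn about the tool's z in rad. A call has 1 to 5 rows; each row is the pose to reach, as a shift and turn from the pose commanded when the call began, along the tool's axes at that moment; what a row does not reach only later rows make up. A row lasts 1/10 s, in which the tool goes at most 50 mm and 8.59 degrees, less where a joint would pass 70% of its speed; a pose out of reach is approached as far as the arm can. A call with a gripper value outside its range is refused whole. The fingers move at their own pace and stop on an object; the grip force is fixed at half the most. Time passes only in rows, so rows that repeat a pose let the fingers close. It gives the time, the measured TCP pose, the force, the opening and the grip force at its end, in the units of the state.
- r.sense(): the state, without advancing time (a new reading comes with each control period).
- r.capture(name): name is "side" or "top"; returns a dict with "img" (420x560x3 uint8, blue, green, red), "depth" (420x560 float32, m along the optical axis (not along the pixel's ray), 0 where there is no reading), "mtx" (3x3 intrinsics, pixels), "dist_coeffs" ([k1, k2, p1, p2, k3] as OpenCV has them; the pictures are not rectified), "R" (3x3) and "t" (3): a world point X has camera coordinates R X + t. Camera axes: x right, y down, z forward; pixel columns grow to the right and rows downward; lengths in m; the calibration is good to about 2 mm. A picture is of the moment at which its call begins.
- r.finish_job(): hands the job in; it is judged then, once.
The state is a dict: "time_s": time; "joints": joint angles; "joint_velocities": joint speeds; "effort": joint torques, N m; "tcp_pos": TCP position; "ee_rot": TCP orientation; "wrist_force": force on the tool from outside, world axes, zero at the start; "moment": the same for the moment, N m; "gripper_width": opening from 0.0 (shut) to 1.0 (fully open); "gripper_force": force on a finger pad.
Only numpy, scipy, OpenCV 4.12 (cv2) and the standard library are available. Lean on these libraries where they do the work, as an engineer would, in place of code of your own. Each camera call takes 0.05 s, during which the arm holds its last target. There are 200 camera calls.

## Task

The white parts tray with the red label has been put into its blue steel sleeve back to front: its plain end looks out of the mouth and its label is hidden inside. Draw the tray right out, turn it end for end, keeping it level so that no ferrules spill, and slide it back in with the label at the mouth until it is fully home against the rear wall. Let go of it, and leave everything else on the bench where it is.

Things in the scene. Friction and masses are not known exactly. Their poses are not given: they have to be found in the camera images.
- sleeve: Pale-blue sheet-steel housing screwed to the bench (fixed), open at one end like a one-ended matchbox cover. Origin: bench level, centre of the mouth, at the outer edge of its lips; x points straight out of the mouth, z up. No floor: the tray slides on the bench. Inside 64 mm wide, 40 high; inner face of the closed rear wall at x = -138 mm. Top 43 mm high, roof lip 48.
- mouth (a point): Centre of the sleeve's mouth at the lips, 18 mm above sleeve's origin. Over the last 10 mm (sleeve x = -10 to 0) the sides flare from 64 to 74 mm apart as a lead-in. Flanges 18 mm wide with screw heads up to 8 mm high run along the foot of both outer sides, sleeve x = -135 to -17 mm.
- tray: Rigid white open-topped tray, 150 long (x) x 60 wide (y) x 36 mm high, about 0.3 kg, pockets with upright copper ferrules below the rim. Origin under its centre, z up. Red holder with white card on the +x end and over its rim; -x end plain. Long sides smooth, grip across the 60 mm. Starts in the sleeve plain end out, projecting 42 to 66 mm; slides freely with 2 mm play each side.
- label_end (a point): Centre of the tray's labelled end face (+x end, 75 mm from the tray's centre), 18 mm above its underside. With the tray fully home, plain end against the sleeve's rear wall, this end stands 12 mm out of the lips.
- plain_end (a point): Centre of the tray's plain end face (-x end, 75 mm from the tray's centre), 18 mm above its underside.
- spare_tray: Bystander: another white tray of the same shape and size with steel ferrules and no label, lying roughly parallel to the path along which the tray is drawn out, its centre 155 to 170 mm to the right of that path (seen from the robot). Leave it.
- caliper: Bystander: digital caliper lying flat to the left of the sleeve, 150 mm long, up to 16 mm high. Leave it.
- jar: Bystander: white jar with blue lid, 64 mm across, 85 mm high, to the right of the sleeve. Leave it.
- tape_dispenser: Bystander: black tape dispenser, 130 x 55 mm, 78 mm high. Leave it.
- card_box: Bystander: small blue open box of label cards, 110 x 80 mm, 64 mm high. Leave it.
- lidded_box: Bystander: cream box with lid, 156 x 111 mm, 66 mm high. Leave it.
Mind the look-alikes: they are no part of the job. What is shaped like the sleeve but green or yellow is not meant.

How it is judged (in metres and radians):
On the way, in this order (a step that is already met when the one before it is completed fails the run):
1. the tray is right out of the sleeve: both its ends are beyond the lips (x of each of label_end, plain_end in the frame of sleeve above 0.003 m), for 0.2 s.
2. the tray enters the sleeve turned, plain end first: plain end at least 15 mm inside the lips, label outside (x of plain_end in the frame of sleeve below -0.015 m and x of label_end in the frame of sleeve above 0.005 m and y of plain_end in the frame of sleeve between -0.008 and 0.008 m and height (world z) of plain_end below 0.03 m), for 0.1 s.
At the end, for the whole second after the job is handed in: The tray stands in the sleeve with its label at the mouth and its plain end within 5 mm of the rear wall (so the label end projects 12 mm, at most 17 mm, beyond the lips), centred within 6 mm, flat on the bench (within 0.05 rad), released and at rest (x of plain_end in the frame of sleeve below -0.133 m and x of label_end in the frame of sleeve between 0.005 and 0.017 m and y of label_end in the frame of sleeve between -0.006 and 0.006 m and angle between tray's own z axis and vertical below 0.05 rad and height (world z) of tray below 0.004 m and linear speed of tray below 0.02 m/s); the robot touches nothing.
It fails at once if the tray is tipped more than 0.4 rad, so that ferrules would spill (angle between tray's own z axis and vertical above 0.4 rad).
It fails at once if a bystander is shifted by more than 25 mm (distance of any of spare_tray, caliper, jar, tape_dispenser, card_box, lidded_box from where it was at the start of the episode above 0.025 m).
It also fails if it takes over 64 s, if anything falls off the work surface, if the arm or the gripper's body presses on something with over 40 N, if the wrist force passes 120 N, or if a joint passes its speed limit or range.

## Working session

There is one attempt and no reset: what is moved stays moved. The work goes in short steps, Python scripts to look and compute and a tool call to move; the robot and the scene stay as the last step left them, time stands still between calls to the robot, and variables do not carry over. Pictures are saved under pics/ and viewed, at most 10 in all, crops included, and the job is handed in when it is done.

Besides the shell and the picture viewer there is one more tool, called as a command line: name --argument value ..., lists and objects as JSON in quotes. apply_moves: Moves the arm, as the interface text tells. Its arguments: {"type":"object","properties":{"plan":{"type":"array"}},"required":["plan"]}

```bash
mkdir -p pics; python3 - <<'E'
from station import r
import cv2,numpy as np,pickle
for n in("top","side"):
    c=r.capture(n); cv2.imwrite(f"pics/{n}0.png",c["img"]); pickle.dump(c,open(f"{n}0.pkl","wb"))
    print(n,c["R"],c["t"],c["mtx"],c["dist_coeffs"])
print(r.sense())
E
```

```text
top [[-0.01055737 -0.99993403  0.00452623]
 [-0.99696898  0.01017692 -0.0771316 ]
 [ 0.07708045 -0.00532681 -0.99701065]] [0.01107781 0.4920276  1.36253022] [[454.09403693   0.         281.01828999]
 [  0.         454.09403693 204.05525409]
 [  0.           0.           1.        ]] [-0.15280536  0.          0.          0.          0.        ]
side [[-0.69230189 -0.7216021  -0.00291639]
 [-0.43408785  0.41968366 -0.79714074]
 [ 0.57644239 -0.55059607 -0.60378649]] [0.34860273 0.25028803 0.96199179] [[421.56156129   0.         282.85886147]
 [  0.         421.56156129 208.69563325]
 [  0.           0.           1.        ]] [-0.02982111  0.          0.          0.          0.        ]
{'time_s': 0.1, 'joints': array([-5.37662604e+01,  2.20855687e+01,  3.88735155e-01, -2.66166568e-02,
       -6.84110628e+01, -1.48147737e+01]), 'joint_velocities': array([ 0.05436886, -0.1003025 ,  0.13025824,  0.17183923,  0.0701906 ,
       -0.07874185]), 'effort': array([-3.56127421e-04, -3.91688597e+01,  1.87935269e+01,  4.23191518e+00,
        1.34925259e-02, -7.70917222e-05]), 'tcp_pos': array([ 0.22806799, -0.58137499,  0.24358157]), 'ee_rot': array([[-9.30997515e-01, -3.65024715e-01, -7.64645408e-04],
       [-3.65025510e-01,  9.30995827e-01,  1.77426100e-03],
       [ 6.42325695e-05,  1.93094766e-03, -9.99998134e-01]]), 'wrist_force': array([-0.10620336,  0.57501264, -0.40021839]), 'moment': array([ 0.00752655,  0.00023769, -0.04579791]), 'gripper_force': 0.0, 'gripper_width': 0.9958837732387648}
```

View pics/top0.png

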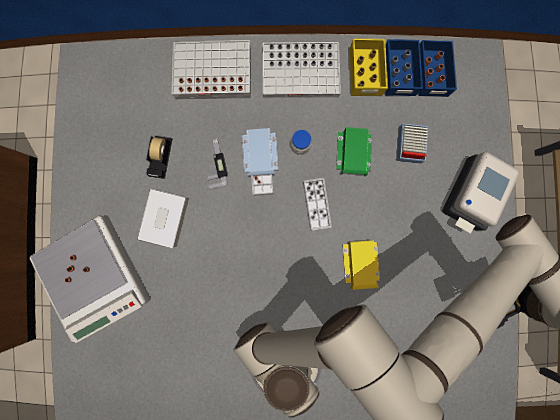

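View pics/side0.png

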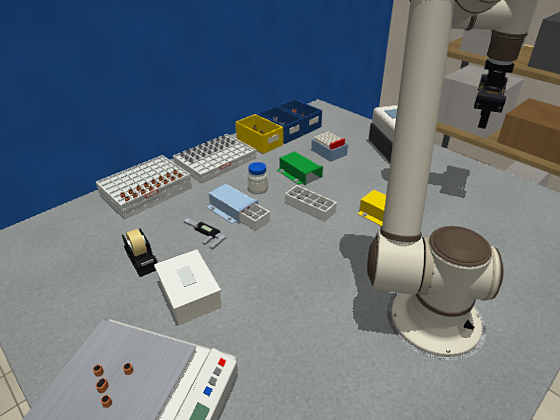

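Candidates (top view):
- Sleeves: pale blue (260,150), green (355,150) and yellow (362,265).
- Trays: in the sleeve (262,184), spare (317,204). The racks at (211,68) and (300,68) are larger.

I choose the blue sleeve and the tray sticking out of it, and check with a close crop.

```bash
cat > h.py <<'E'
import cv2,numpy as np
def ray(c,uv,z):
    "pixels -> world points on plane at height z"
    n=cv2.undistortPoints(np.float64(uv).reshape(-1,1,2),c["mtx"],c["dist_coeffs"]).reshape(-1,2)
    d=np.c_[n,np.ones(len(n))]@c["R"]; o=-c["R"].T@c["t"]
    return o+d*((z-o[2])/d[:,2])[:,None]
def rect(P):
    (x,y),s,a=cv2.minAreaRect((P[:,:2]*1000).astype(np.float32)); return x,y,s,a
def biggest(m,near=None):
    cs=cv2.findContours(m.astype(np.uint8),cv2.RETR_EXTERNAL,cv2.CHAIN_APPROX_NONE)[0]
    return max(cs,key=cv2.contourArea).reshape(-1,2)
E
python3 - <<'E'
import pickle,cv2,numpy as np
from h import *
c=pickle.load(open("top0.pkl","rb")); im=c["img"]
cv2.imwrite("pics/crop1.png",cv2.resize(im[110:240,215:345],None,fx=4.6,fy=4.6,interpolation=cv2.INTER_CUBIC))
hsv=cv2.cvtColor(im,cv2.COLOR_BGR2HSV)
H,S,V=[hsv[...,i].astype(int) for i in range(3)]
roi=np.zeros(H.shape,bool); roi[115:235,228:345]=1
b=roi&(H>95)&(H<120)&(S>25)&(S<110)&(V>150)
p=biggest(b); print("sleeve px",p.min(0),p.max(0)); print(rect(ray(c,p,.043)))
w=roi&(S<25)&(V>190)
roi2=w.copy(); roi2[:,:295]=0
t=w.copy(); t[:,290:]=0; t[:168]=0
for m,n in((t,"tray"),(roi2,"spare")):
    m=cv2.morphologyEx(m.astype(np.uint8),cv2.MORPH_CLOSE,np.ones((7,7)))
    p=biggest(m); print(n,p.min(0),p.max(0)); R=ray(c,p,.036); print(rect(R), cv2.boxPoints(cv2.minAreaRect((R[:,:2]*1000).astype(np.float32))))
# depth high blob of sleeve roof
uv=np.argwhere(b)[:,::-1]
n=cv2.undistortPoints(uv.astype(float).reshape(-1,1,2),c["mtx"],c["dist_coeffs"]).reshape(-1,2)
z=c["depth"][uv[:,1],uv[:,0]]
W=(np.c_[n,np.ones(len(n))]*z[:,None]-c["t"])@c["R"]
k=W[:,2]>.035
print("roof",k.sum(),np.median(W[k,2]),rect(W[k]),cv2.boxPoints(cv2.minAreaRect((W[k,:2]*1000).astype(np.float32))))
E
```

```text
sleeve px [242 128] [277 174]
(652.0996704101562, 68.94880676269531, (140.1877899169922, 102.41706848144531), 3.0853934288024902)
tray [253 175] [272 193]
(551.6787719726562, 62.14549255371094, (51.73080062866211, 57.560768127441406), 3.826674461364746) [[523.95026   89.13549 ]
 [527.7918    31.70306 ]
 [579.4073    35.155495]
 [575.56573   92.58792 ]]
spare [305 179] [330 229]
(490.1644287109375, -103.70321655273438, (147.84271240234375, 59.46641540527344), 7.881895542144775) [[ 412.86407   -84.38785 ]
 [ 421.0188   -143.29248 ]
 [ 567.4648   -123.018585]
 [ 559.31006   -64.11395 ]]
roof 1019 0.04216739986157446 (563.186767578125, 56.353431701660156, (193.5714111328125, 309.9070739746094), 71.6319580078125) [[385.62872  13.32769]
 [679.74664 -84.33015]
 [740.7448   99.37917]
 [446.6269  197.03702]]
```

View pics/crop1.png

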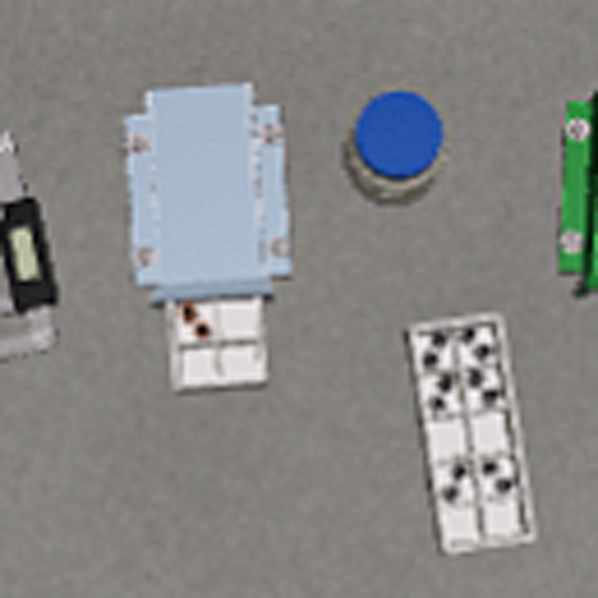

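The crop confirms the choice: the blue sleeve with its mouth toward the robot, lip near crop (212,294), and the tray's plain end at crop (221,388) with copper ferrules. The spare holds steel ferrules and no label. Next are the axis and end points.

```bash
python3 - <<'E'
import pickle
from h import *
from station import r
c=pickle.load(open("top0.pkl","rb"))
f=lambda a,z:(ray(c,np.array(a)/4.6+[215-.4,110-.4],z)*1000).round(1)
print("rear corners",f([(147,88),(250,85)],.043))
print("lip corners",f([(153,300),(272,293)],.048))
print("tray end corners",f([(175,392),(267,384)],.036))
print("jar",f([(398,135)],.085),"caliper",f([(40,300)],.01),"lidded",ray(c,[(161,218)],.066))
print("flange L/R",f([(125,116),(134,287),(279,105),(291,277)],.002))
s=r.sense();R=s["ee_rot"];print(R.T@(np.array([.555,.063,.2])-s["tcp_pos"])*100)
E
```

```text
rear corners [[721.2 108.5  43. ]
 [722.4  40.4  43. ]]
lip corners [[578.8 104.5  48. ]
 [582.5  27.   48. ]]
tray end corners [[519.6  91.2  36. ]
 [524.2  30.9  36. ]]
jar [[678.4 -54.8  85. ]] caliper [[585.1 183.1  10. ]] lidded [[0.45070134 0.36197376 0.066     ]]
flange L/R [[712.1 126.4   2. ]
 [594.3 120.5   2. ]
 [718.5  21.6   2. ]
 [600.   14.5   2. ]]
[-53.95889989  48.04880123   4.44747912]
```

apply_moves --plan '[{"grip":1,"offset":[-17.8,16.1,1.5],"spin":0},{"grip":1,"offset":[-17.8,16.1,1.5],"spin":0},{"grip":1,"offset":[-17.8,16.1,1.5],"spin":0},{"grip":1,"offset":[-17.8,16.1,1.5],"spin":0},{"grip":1,"offset":[-17.8,16.1,1.5],"spin":0}]'

```text
time_s: 0.6
tcp_pos: [0.3354, -0.3646, 0.2291]
ee_rot: [[-0.931, -0.366, -0.0], [-0.366, 0.931, 0.001], [0.0, 0.001, -1.0]]
wrist_force: [1.6, -0.9, -0.1]
gripper_width: 1.002
gripper_force: 0.0
```

apply_moves --plan '[{"grip":1,"offset":[-17.8,16.1,1.5],"spin":0},{"grip":1,"offset":[-17.8,16.1,1.5],"spin":0},{"grip":1,"offset":[-17.8,16.1,1.5],"spin":0},{"grip":1,"offset":[-17.8,16.1,1.5],"spin":0},{"grip":1,"offset":[-17.8,16.1,1.5],"spin":0}]'

```text
time_s: 1.1
tcp_pos: [0.4425, -0.1497, 0.2143]
ee_rot: [[-0.93, -0.366, -0.0], [-0.366, 0.93, 0.0], [-0.0, 0.0, -1.0]]
wrist_force: [-0.8, -0.1, 0.3]
gripper_width: 0.999
gripper_force: 0.0
```

apply_moves --plan '[{"grip":1,"offset":[-17.7,16.1,1.5],"spin":0.315},{"grip":1,"offset":[-17.7,16.1,1.5],"spin":0.315},{"grip":1,"offset":[-17.7,16.1,1.5],"spin":0.315},{"grip":1,"offset":[-17.7,16.1,1.5],"spin":0.315},{"grip":1,"offset":[-17.7,16.1,1.5],"spin":0.315}]'

```text
time_s: 1.6
tcp_pos: [0.5484, 0.0645, 0.1992]
ee_rot: [[-0.998, -0.059, -0.0], [-0.059, 0.998, -0.0], [0.0, -0.0, -1.0]]
wrist_force: [1.5, -0.5, 0.5]
gripper_width: 1.0
gripper_force: 0.0
```

```bash
cat >> h.py <<'E'
def st(r,tgt=None):
    s=r.sense();R=s["ee_rot"];p=s["tcp_pos"]
    print("t",round(s["time_s"],2),"tcp",(p*1000).round(1),"head",round(np.degrees(np.arctan2(R[1,0],R[0,0])),2),"tilt",R[:,2].round(3),"F",s["wrist_force"].round(1),"w",round(s["gripper_width"],3),"gf",round(s["gripper_force"],1),"q",s["joints"].round(0))
    if tgt is not None: print("offset cm",(R.T@(np.array(tgt)-p)*100).round(2))
E
python3 -c "
from h import *;from station import r
st(r,[.548,.0628,.028])"
```

```text
t 1.6 tcp [548.4  64.5 199.2] head -176.61 tilt [-0. -0. -1.] F [ 1.5 -0.5  0.5] w 1.0 gf 0.0 q [  24.   17.  -14.   -0.  -59. -110.]
offset cm [ 0.04 -0.16 17.12]
```

apply_moves --plan '[{"grip":1,"offset":[0,-0.15,4.5],"spin":0},{"grip":1,"offset":[0,-0.15,9],"spin":0},{"grip":1,"offset":[0,-0.15,13],"spin":0},{"grip":1,"offset":[0,-0.15,16],"spin":0},{"grip":1,"offset":[0,-0.15,17.1],"spin":0}]'

```text
time_s: 2.1
tcp_pos: [0.5458, 0.0601, 0.0251]
ee_rot: [[-0.998, -0.058, -0.007], [-0.058, 0.998, -0.002], [0.007, -0.002, -1.0]]
wrist_force: [-0.1, -0.8, -0.3]
gripper_width: 0.998
gripper_force: 0.0
```

apply_moves --plan '[{"grip":1,"offset":[0,0,0],"spin":0},{"grip":0.72,"offset":[0,0,0],"spin":0},{"grip":0.66,"offset":[0,0,0],"spin":0},{"grip":0.6,"offset":[0,0,0],"spin":0},{"grip":0.6,"offset":[0,0,0],"spin":0}]'

```text
time_s: 2.6
tcp_pos: [0.5488, 0.0613, 0.0298]
ee_rot: [[-0.998, -0.059, 0.002], [-0.059, 0.998, 0.001], [-0.002, 0.001, -1.0]]
wrist_force: [-1.0, 1.9, 1.2]
gripper_width: 0.719
gripper_force: 1.0
```

apply_moves --plan '[{"grip":0.5,"offset":[0,0,0],"spin":0},{"grip":0.5,"offset":[0,0,0],"spin":0},{"grip":0.5,"offset":[0,0,0],"spin":0},{"grip":0.5,"offset":[0,0,0],"spin":0},{"grip":0.5,"offset":[0,0,0],"spin":0}]'

```text
time_s: 3.1
tcp_pos: [0.5488, 0.0615, 0.0297]
ee_rot: [[-0.998, -0.06, 0.002], [-0.06, 0.998, 0.001], [-0.002, 0.001, -1.0]]
wrist_force: [-1.9, 1.9, 7.1]
gripper_width: 0.687
gripper_force: 29.9
```

```bash
python3 -c "
from h import *;from station import r
st(r)"
```

```text
t 3.1 tcp [548.8  61.5  29.7] head -176.59 tilt [ 0.002  0.001 -1.   ] F [-1.9  1.9  7.1] w 0.687 gf 29.9 q [  23.   29.  -24.    0.  -36. -110.]
```

apply_moves --plan '[{"grip":0.5,"offset":[1,0,0],"spin":0},{"grip":0.5,"offset":[2.5,0,0],"spin":0},{"grip":0.5,"offset":[4,0,0],"spin":0},{"grip":0.5,"offset":[5.2,0,0],"spin":0},{"grip":0.5,"offset":[6,0,0],"spin":0}]'

```text
time_s: 3.6
tcp_pos: [0.4893, 0.058, 0.0296]
ee_rot: [[-0.998, -0.06, 0.005], [-0.06, 0.998, 0.001], [-0.005, 0.001, -1.0]]
wrist_force: [4.2, 0.4, 5.6]
gripper_width: 0.69
gripper_force: 29.8
```

apply_moves --plan '[{"grip":0.5,"offset":[1.5,0,0],"spin":0},{"grip":0.5,"offset":[3,0,0],"spin":0},{"grip":0.5,"offset":[4.5,0,0],"spin":0},{"grip":0.5,"offset":[6,0,0],"spin":0},{"grip":0.5,"offset":[6.5,0,0],"spin":0}]'

```text
time_s: 4.1
tcp_pos: [0.4242, 0.0543, 0.0296]
ee_rot: [[-0.998, -0.06, 0.004], [-0.06, 0.998, 0.002], [-0.004, 0.001, -1.0]]
wrist_force: [4.2, 0.9, 5.5]
gripper_width: 0.69
gripper_force: 29.8
```

```bash
python3 -c "
from h import *;from station import r
c=r.capture('side');cv2.imwrite('pics/side1.png',c['img'][150:290,160:360].repeat(4,0).repeat(4,1));st(r)"
```

```text
t 4.15 tcp [423.7  54.2  29.6] head -176.55 tilt [ 0.004  0.002 -1.   ] F [1.2 2.2 9.7] w 0.689 gf 29.8 q [  29.   21.  -42.    0.  -27. -116.]
```

View pics/side1.png

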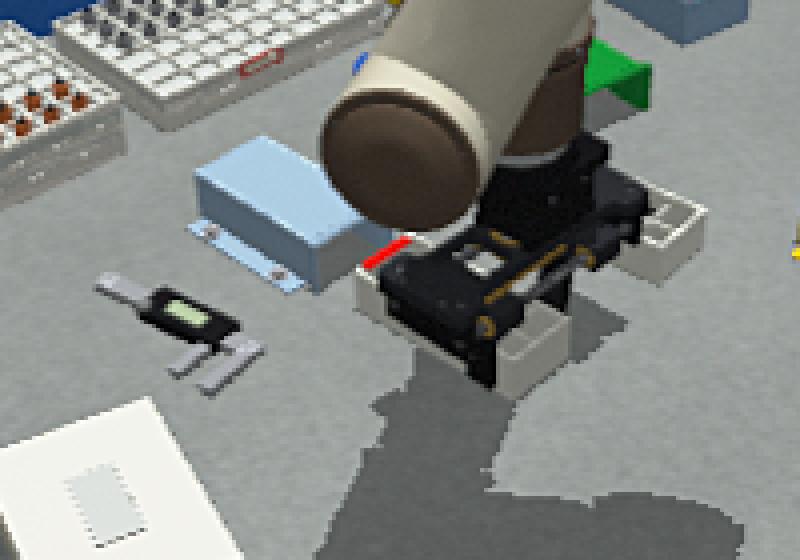

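The tray is right out: red label at (388,250), clear of the mouth near (375,225). I'll regrasp at the tray's centre.

apply_moves --plan '[{"grip":1,"offset":[0,0,0],"spin":0},{"grip":1,"offset":[0,0,0],"spin":0},{"grip":1,"offset":[0,0,0],"spin":0},{"grip":1,"offset":[-2.4,0,0],"spin":0},{"grip":1,"offset":[-4.8,0,0],"spin":0}]'

```text
time_s: 4.65
tcp_pos: [0.4706, 0.0559, 0.028]
ee_rot: [[-0.998, -0.059, -0.003], [-0.059, 0.998, -0.001], [0.003, -0.001, -1.0]]
wrist_force: [-0.4, 1.2, 0.2]
gripper_width: 0.986
gripper_force: 0.0
```

apply_moves --plan '[{"grip":1,"offset":[0,0,0],"spin":0},{"grip":0.5,"offset":[0,0,0],"spin":0},{"grip":0.5,"offset":[0,0,0],"spin":0},{"grip":0.5,"offset":[0,0,0],"spin":0},{"grip":0.5,"offset":[0,0,0],"spin":0}]'

```text
time_s: 5.15
tcp_pos: [0.4707, 0.0564, 0.0285]
ee_rot: [[-0.998, -0.059, -0.0], [-0.059, 0.998, -0.0], [0.0, -0.0, -1.0]]
wrist_force: [-0.5, 1.5, -1.7]
gripper_width: 0.723
gripper_force: 0.9
```

apply_moves --plan '[{"grip":0.5,"offset":[0,0,0],"spin":0},{"grip":0.5,"offset":[0,0,0],"spin":0},{"grip":0.5,"offset":[0,0,0],"spin":0},{"grip":0.5,"offset":[0,0,-0.5],"spin":0},{"grip":0.5,"offset":[0.5,0,-1.2],"spin":0}]'

```text
time_s: 5.65
tcp_pos: [0.4662, 0.056, 0.0404]
ee_rot: [[-0.998, -0.058, -0.001], [-0.058, 0.998, -0.0], [0.001, -0.0, -1.0]]
wrist_force: [-0.7, -0.3, -4.5]
gripper_width: 0.685
gripper_force: 29.9
```

```bash
python3 -c "
from h import *;from station import r
c=r.capture('side');cv2.imwrite('pics/side2.png',c['img'][150:290,160:360].repeat(4,0).repeat(4,1));st(r)"
```

```text
t 5.7 tcp [465.4  55.8  41.5] head -176.65 tilt [-0. -0. -1.] F [-1.3 -0.7 -2.8] w 0.689 gf 29.9 q [  27.   22.  -35.   -0.  -32. -113.]
```

View pics/side2.png

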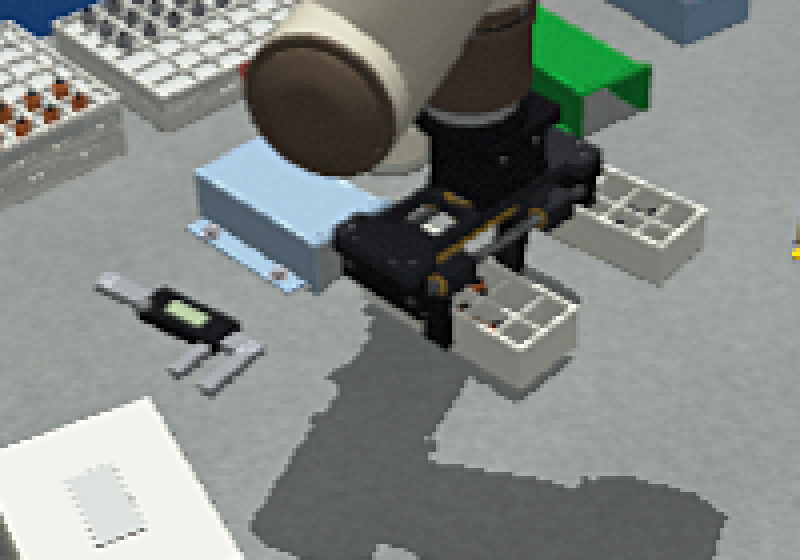

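The tray is held level just above the bench, plain end at (520,380) facing the robot. Now the half turn.

apply_moves --plan '[{"grip":0.5,"offset":[0,0,0],"spin":-0.1},{"grip":0.5,"offset":[0,0,0],"spin":-0.24},{"grip":0.5,"offset":[0,0,0],"spin":-0.38},{"grip":0.5,"offset":[0,0,0],"spin":-0.52},{"grip":0.5,"offset":[0,0,0],"spin":-0.66}]'

```text
time_s: 6.2
tcp_pos: [0.4659, 0.056, 0.0407]
ee_rot: [[-0.749, -0.663, -0.0], [-0.663, 0.749, -0.0], [0.0, 0.0, -1.0]]
wrist_force: [0.2, -0.1, -4.0]
gripper_width: 0.689
gripper_force: 29.9
```

apply_moves --plan '[{"grip":0.5,"offset":[0,0,0],"spin":-0.14},{"grip":0.5,"offset":[0,0,0],"spin":-0.28},{"grip":0.5,"offset":[0,0,0],"spin":-0.42},{"grip":0.5,"offset":[0,0,0],"spin":-0.56},{"grip":0.5,"offset":[0,0,0],"spin":-0.7}]'

```text
time_s: 6.7
tcp_pos: [0.4659, 0.056, 0.0407]
ee_rot: [[-0.146, -0.989, -0.0], [-0.989, 0.146, -0.0], [0.0, 0.0, -1.0]]
wrist_force: [-0.0, -0.0, -3.8]
gripper_width: 0.685
gripper_force: 29.9
```

apply_moves --plan '[{"grip":0.5,"offset":[0,0,0],"spin":-0.14},{"grip":0.5,"offset":[0,0,0],"spin":-0.28},{"grip":0.5,"offset":[0,0,0],"spin":-0.42},{"grip":0.5,"offset":[0,0,0],"spin":-0.56},{"grip":0.5,"offset":[0,0,0],"spin":-0.7}]'

```text
time_s: 7.2
tcp_pos: [0.4659, 0.056, 0.0407]
ee_rot: [[0.526, -0.851, -0.0], [-0.851, -0.526, 0.0], [-0.0, 0.0, -1.0]]
wrist_force: [-0.2, -0.6, -3.6]
gripper_width: 0.687
gripper_force: 29.9
```

apply_moves --plan '[{"grip":0.5,"offset":[0,0,0],"spin":-0.14},{"grip":0.5,"offset":[0,0,0],"spin":-0.28},{"grip":0.5,"offset":[0,0,0],"spin":-0.42},{"grip":0.5,"offset":[0,0,0],"spin":-0.56},{"grip":0.5,"offset":[0,0,0],"spin":-0.7}]'

```text
time_s: 7.7
tcp_pos: [0.466, 0.056, 0.0407]
ee_rot: [[0.95, -0.312, -0.0], [-0.312, -0.95, 0.0], [-0.0, -0.0, -1.0]]
wrist_force: [0.1, 0.1, -3.2]
gripper_width: 0.689
gripper_force: 29.9
```

apply_moves --plan '[{"grip":0.5,"offset":[0,0,0],"spin":-0.14},{"grip":0.5,"offset":[0,0,0],"spin":-0.28},{"grip":0.5,"offset":[0,0,0],"spin":-0.3816},{"grip":0.5,"offset":[0,0,0],"spin":-0.3816},{"grip":0.5,"offset":[0,0,0],"spin":-0.3816}]'

```text
time_s: 8.2
tcp_pos: [0.4661, 0.0561, 0.0407]
ee_rot: [[0.998, 0.056, 0.0], [0.056, -0.998, 0.0], [0.0, -0.0, -1.0]]
wrist_force: [1.0, 0.6, -3.3]
gripper_width: 0.692
gripper_force: 29.9
```

```bash
python3 - <<'E'
from h import *;from station import r
import pickle
st(r); c=r.capture('top'); pickle.dump(c,open('top1.pkl','wb'))
cv2.imwrite('pics/top1.png',cv2.resize(c['img'][120:250,200:340],None,fx=4.6,fy=4.6,interpolation=cv2.INTER_CUBIC))
E
```

```text
t 8.2 tcp [466.1  56.1  40.7] head 3.23 tilt [ 0.  0. -1.] F [ 1.   0.6 -3.3] w 0.692 gf 29.9 q [ 27.  23. -35.  -0. -32.  66.]
```

View pics/top1.png

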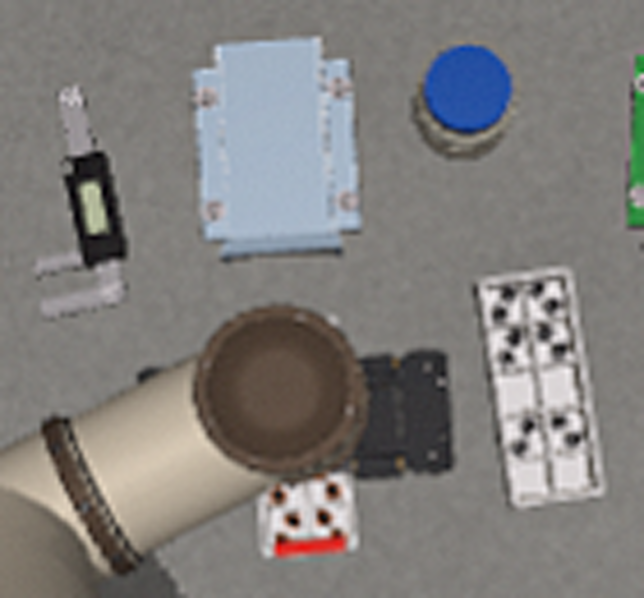

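The tray is turned, red label at crop (310,547), sleeve lip at crop (282,252). Next is the tray's offset from the sleeve axis.

```bash
python3 - <<'E'
import pickle
from h import *
c=pickle.load(open("top1.pkl","rb"));im=c["img"]
f=lambda a,z:(ray(c,np.array(a)/4.6+[200-.4,120-.4],z)*1000).round(1)
print("flange corners",f([(192,70),(205,238),(345,60),(358,230)],.002))
print("roof rear",f([(214,45),(320,38)],.043),"lip",f([(221,257),(342,250)],.048))
print("tray label end",f([(261,556),(357,549)],.048))
hsv=cv2.cvtColor(im,cv2.COLOR_BGR2HSV);m=((hsv[...,0]<8)|(hsv[...,0]>172))&(hsv[...,1]>150)&(hsv[...,2]>120)
m[:200]=0;m[260:]=0;m[:,:240]=0;m[:,300:]=0
p=np.argwhere(m)[:,::-1];R=ray(c,p,.05);print("red",len(p),R.mean(0)*1000,rect(R))
b=cv2.inRange(hsv,(95,25,150),(120,110,255))>0; b[:120]=0;b[180:]=0;b[:,:235]=0;b[:,285:]=0
# sleeve axis: row-wise mid of blue flange/lip outline
for v in (140,145,150,155,160,165,172,173): 
    u=np.where(b[v])[0]; print(v,u.min(),u.max(),ray(c,[((u.min()+u.max())/2,v)],.043 if v>170 else .002)[0].round(4)) if len(u) else 0
E
```

```text
flange corners [[712.1 127.8   2. ]
 [596.4 119.1   2. ]
 [717.8  23.6   2. ]
 [600.7  15.9   2. ]]
roof rear [[719.2 109.9  43. ]
 [723.1  39.7  43. ]] lip [[576.8 105.2  48. ]
 [580.5  26.3  48. ]]
tray label end [[382.4  80.4  48. ]
 [386.3  18.5  48. ]]
red 41 [388.67108881  48.47055629  50.        ] (389.383544921875, 48.81153869628906, (9.101091384887695, 42.059165954589844), 4.623682022094727)
140 248 270 [0.6948 0.0725 0.002 ]
145 243 275 [0.6789 0.0726 0.002 ]
150 243 276 [0.663  0.0711 0.002 ]
155 244 276 [0.6472 0.0697 0.002 ]
160 244 277 [0.6314 0.0682 0.002 ]
165 249 277 [0.6156 0.0605 0.002 ]
172 249 273 [0.5876 0.0653 0.043 ]
173 249 272 [0.5846 0.0668 0.043 ]
```

apply_moves --plan '[{"grip":0.5,"offset":[0,-0.4,0.6],"spin":0},{"grip":0.5,"offset":[0,-0.4,1.15],"spin":0},{"grip":0.5,"offset":[1,-0.4,1.15],"spin":0},{"grip":0.5,"offset":[2.5,-0.4,1.15],"spin":0},{"grip":0.5,"offset":[3.5,-0.4,1.15],"spin":0}]'

```text
time_s: 8.75
tcp_pos: [0.5021, 0.0625, 0.0287]
ee_rot: [[0.998, 0.059, 0.0], [0.059, -0.998, 0.0], [0.0, -0.0, -1.0]]
wrist_force: [-0.0, 0.6, -4.0]
gripper_width: 0.684
gripper_force: 29.9
```

```bash
python3 - <<'E'
from h import *;from station import r
st(r); c=r.capture('side'); im=c['img']
a=cv2.resize(im[170:250,195:320],None,fx=6,fy=6,interpolation=cv2.INTER_CUBIC)
cv2.imwrite('pics/m1.png',a)
E
```

```text
t 8.75 tcp [502.1  62.5  28.7] head 3.37 tilt [ 0.  0. -1.] F [-0.   0.6 -4. ] w 0.684 gf 29.9 q [ 26.  26. -31.   0. -33.  68.]
```

View pics/m1.png

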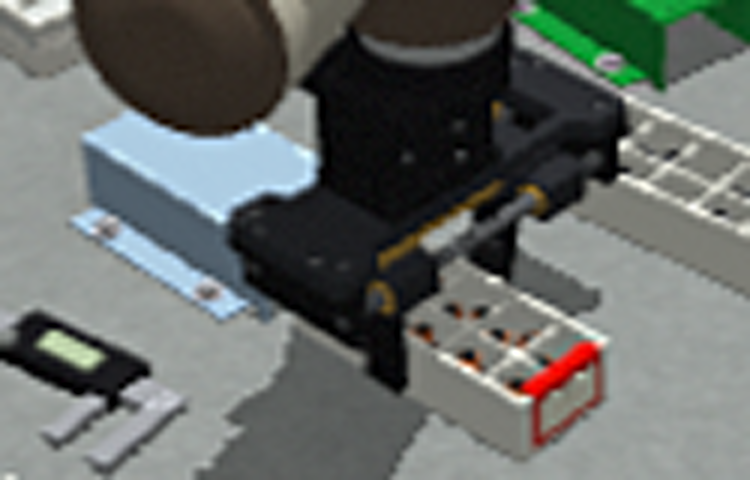

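The tray is just above the bench with the label outward (card at (570,400)). I'll enter the flare gently, watching the force.

apply_moves --plan '[{"grip":0.5,"offset":[0,0.2,0],"spin":0},{"grip":0.5,"offset":[0.5,0.2,0],"spin":0},{"grip":0.5,"offset":[1,0.2,0],"spin":0},{"grip":0.5,"offset":[1.5,0.2,0],"spin":0},{"grip":0.5,"offset":[2,0.2,0],"spin":0}]'

```text
time_s: 9.3
tcp_pos: [0.5215, 0.0614, 0.0291]
ee_rot: [[0.998, 0.059, 0.0], [0.059, -0.998, 0.0], [0.0, -0.0, -1.0]]
wrist_force: [0.5, -0.2, -3.7]
gripper_width: 0.684
gripper_force: 29.9
```

apply_moves --plan '[{"grip":0.5,"offset":[0.3,0,0],"spin":0},{"grip":0.5,"offset":[0.6,0,0],"spin":0},{"grip":0.5,"offset":[0.9,0,0],"spin":0},{"grip":0.5,"offset":[1.2,0,0],"spin":0},{"grip":0.5,"offset":[1.5,0,0],"spin":0}]'

```text
time_s: 9.8
tcp_pos: [0.5362, 0.0622, 0.029]
ee_rot: [[0.998, 0.059, -0.0], [0.059, -0.998, -0.0], [-0.0, 0.0, -1.0]]
wrist_force: [-0.7, 0.3, -3.7]
gripper_width: 0.687
gripper_force: 29.9
```

apply_moves --plan '[{"grip":0.5,"offset":[0.5,0,0],"spin":0},{"grip":0.5,"offset":[1,0,0],"spin":0},{"grip":0.5,"offset":[1.5,0,0],"spin":0},{"grip":0.5,"offset":[2,0,0],"spin":0},{"grip":0.5,"offset":[2,0,0],"spin":0}]'

```text
time_s: 10.3
tcp_pos: [0.557, 0.0636, 0.0291]
ee_rot: [[0.998, 0.059, 0.001], [0.059, -0.998, 0.0], [0.001, -0.0, -1.0]]
wrist_force: [0.3, 0.7, -3.6]
gripper_width: 0.688
gripper_force: 29.9
```

apply_moves --plan '[{"grip":0.8,"offset":[0,0,0],"spin":0},{"grip":1,"offset":[0,0,0],"spin":0},{"grip":1,"offset":[0,0,0],"spin":0},{"grip":1,"offset":[0,0,0],"spin":0},{"grip":1,"offset":[-1,0,0],"spin":0}]'

```text
time_s: 10.8
tcp_pos: [0.547, 0.0631, 0.0294]
ee_rot: [[0.998, 0.059, 0.002], [0.059, -0.998, 0.001], [0.002, -0.0, -1.0]]
wrist_force: [-0.7, 1.5, -0.2]
gripper_width: 0.978
gripper_force: 0.0
```

```bash
python3 -c "
from h import *;from station import r
st(r)"
```

```text
t 10.8 tcp [547.   63.1  29.4] head 3.38 tilt [ 0.002  0.001 -1.   ] F [-0.7  1.5 -0.2] w 0.978 gf 0.0 q [ 23.  29. -24.   0. -36.  70.]
```

apply_moves --plan '[{"grip":1,"offset":[-2.5,0,0],"spin":0},{"grip":1,"offset":[-5,0,0],"spin":0},{"grip":1,"offset":[-7.5,0,0],"spin":0},{"grip":1,"offset":[-10,0,0],"spin":0},{"grip":1,"offset":[-11,0,0],"spin":0}]'

```text
time_s: 11.3
tcp_pos: [0.4331, 0.0554, 0.0291]
ee_rot: [[0.998, 0.059, -0.002], [0.059, -0.998, -0.001], [-0.002, 0.001, -1.0]]
wrist_force: [0.2, -1.2, -0.5]
gripper_width: 1.0
gripper_force: 0.0
```

apply_moves --plan '[{"grip":0,"offset":[0,0,0.2],"spin":0},{"grip":0,"offset":[0,0,0.2],"spin":0},{"grip":0,"offset":[0,0,0.2],"spin":0},{"grip":0,"offset":[0,0,0.2],"spin":0},{"grip":0,"offset":[0,0,0.2],"spin":0}]'

```text
time_s: 11.8
tcp_pos: [0.4368, 0.0565, 0.0269]
ee_rot: [[0.998, 0.058, 0.0], [0.058, -0.998, 0.0], [0.0, -0.0, -1.0]]
wrist_force: [0.1, -0.1, -0.5]
gripper_width: 0.631
gripper_force: 0.0
```

apply_moves --plan '[{"grip":0,"offset":[0,0,0],"spin":0},{"grip":0,"offset":[0,0,0],"spin":0},{"grip":0,"offset":[0,0,0],"spin":0},{"grip":0,"offset":[0,0,0],"spin":0},{"grip":0,"offset":[0,0,0],"spin":0}]'

```text
time_s: 12.3
tcp_pos: [0.4362, 0.0564, 0.0271]
ee_rot: [[0.998, 0.059, 0.0], [0.059, -0.998, 0.0], [0.0, -0.0, -1.0]]
wrist_force: [0.6, 0.1, -0.8]
gripper_width: 0.172
gripper_force: 0.0
```

```bash
python3 - <<'E'
from h import *;from station import r
st(r); c=r.capture('side'); im=c['img']
cv2.imwrite('pics/m2.png',cv2.resize(im[170:270,195:330],None,fx=5,fy=5,interpolation=cv2.INTER_CUBIC))
E
```

```text
t 12.3 tcp [436.2  56.4  27.1] head 3.37 tilt [ 0.  0. -1.] F [ 0.6  0.1 -0.8] w 0.172 gf 0.0 q [ 29.  22. -40.  -0. -28.  65.]
```

View pics/m2.png

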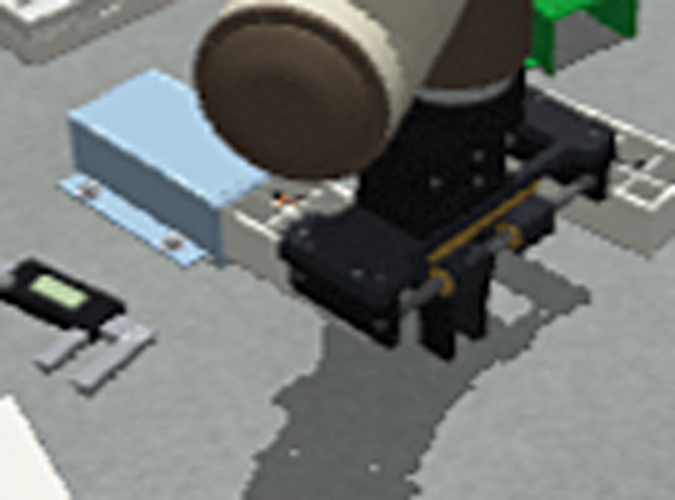

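The tray sits in the mouth with the fingers behind the label end. I'll push from the end, slowing as it nears home.

apply_moves --plan '[{"grip":0,"offset":[1,0,0],"spin":0},{"grip":0,"offset":[2,0,0],"spin":0},{"grip":0,"offset":[3,0,0],"spin":0},{"grip":0,"offset":[4,0,0],"spin":0},{"grip":0,"offset":[5,0,0],"spin":0}]'

```text
time_s: 12.85
tcp_pos: [0.4861, 0.0589, 0.0267]
ee_rot: [[0.998, 0.058, -0.002], [0.058, -0.998, -0.001], [-0.002, 0.001, -1.0]]
wrist_force: [-2.9, -0.2, 1.3]
gripper_width: 0.006
gripper_force: 1.4
```

apply_moves --plan '[{"grip":0,"offset":[1,0,0],"spin":0},{"grip":0,"offset":[2,0,0],"spin":0},{"grip":0,"offset":[3,0,0],"spin":0},{"grip":0,"offset":[4,0,0],"spin":0},{"grip":0,"offset":[5,0,0],"spin":0}]'

```text
time_s: 13.35
tcp_pos: [0.5368, 0.0623, 0.0269]
ee_rot: [[0.998, 0.059, -0.0], [0.059, -0.998, 0.0], [-0.0, -0.0, -1.0]]
wrist_force: [-2.6, 0.4, -0.8]
gripper_width: 0.002
gripper_force: 1.0
```

apply_moves --plan '[{"grip":0,"offset":[0.2,0,0],"spin":0},{"grip":0,"offset":[0.4,0,0],"spin":0},{"grip":0,"offset":[0.6,0,0],"spin":0},{"grip":0,"offset":[0.8,0,0],"spin":0},{"grip":0,"offset":[1,0,0],"spin":0}]'

```text
time_s: 13.85
tcp_pos: [0.546, 0.0629, 0.0271]
ee_rot: [[0.998, 0.059, -0.0], [0.059, -0.998, 0.0], [-0.0, -0.0, -1.0]]
wrist_force: [-2.6, 1.6, -0.1]
gripper_width: 0.005
gripper_force: 1.2
```

apply_moves --plan '[{"grip":0,"offset":[0.15,0,0],"spin":0},{"grip":0,"offset":[0.3,0,0],"spin":0},{"grip":0,"offset":[0.45,0,0],"spin":0},{"grip":0,"offset":[0.6,0,0],"spin":0},{"grip":0,"offset":[0.6,0,0],"spin":0}]'

```text
time_s: 14.35
tcp_pos: [0.5526, 0.0633, 0.0271]
ee_rot: [[0.998, 0.059, 0.001], [0.059, -0.998, 0.0], [0.001, -0.0, -1.0]]
wrist_force: [-0.9, 1.0, 0.1]
gripper_width: 0.008
gripper_force: 0.8
```

apply_moves --plan '[{"grip":0,"offset":[0.1,0,0],"spin":0},{"grip":0,"offset":[0.2,0,0],"spin":0},{"grip":0,"offset":[0.3,0,0],"spin":0},{"grip":0,"offset":[0.3,0,0],"spin":0},{"grip":0,"offset":[0.3,0,0],"spin":0}]'

```text
time_s: 14.85
tcp_pos: [0.5553, 0.0634, 0.027]
ee_rot: [[0.998, 0.059, 0.001], [0.059, -0.998, 0.0], [0.001, -0.0, -1.0]]
wrist_force: [-2.4, 1.0, -1.1]
gripper_width: 0.009
gripper_force: 0.9
```

Not at the wall yet (force is only friction); I'll continue in small steps.

apply_moves --plan '[{"grip":0,"offset":[0.1,0,0],"spin":0},{"grip":0,"offset":[0.2,0,0],"spin":0},{"grip":0,"offset":[0.3,0,0],"spin":0},{"grip":0,"offset":[0.3,0,0],"spin":0},{"grip":0,"offset":[0.3,0,0],"spin":0}]'

```text
time_s: 15.35
tcp_pos: [0.5583, 0.0636, 0.0271]
ee_rot: [[0.998, 0.059, 0.001], [0.059, -0.998, 0.0], [0.001, -0.0, -1.0]]
wrist_force: [-2.3, 0.4, -0.7]
gripper_width: 0.005
gripper_force: 0.9
```

apply_moves --plan '[{"grip":0,"offset":[0.1,0,0],"spin":0},{"grip":0,"offset":[0.2,0,0],"spin":0},{"grip":0,"offset":[0.2,0,0],"spin":0},{"grip":0,"offset":[0.2,0,0],"spin":0}]'

```text
time_s: 15.75
tcp_pos: [0.5586, 0.0633, 0.0269]
ee_rot: [[0.998, 0.059, -0.003], [0.059, -0.998, -0.001], [-0.003, 0.001, -1.0]]
wrist_force: [-5.7, 1.0, 1.7]
gripper_width: 0.006
gripper_force: 2.8
```

apply_moves --plan '[{"grip":0,"offset":[0.1,0,0],"spin":0},{"grip":0,"offset":[0.2,0,0],"spin":0},{"grip":0,"offset":[0.2,0,0],"spin":0}]'

```text
time_s: 16.05
tcp_pos: [0.5586, 0.063, 0.0267]
ee_rot: [[0.998, 0.058, -0.007], [0.058, -0.998, -0.002], [-0.007, 0.001, -1.0]]
wrist_force: [-10.0, 2.0, 5.9]
gripper_width: 0.001
gripper_force: 4.7
```

apply_moves --plan '[{"grip":0,"offset":[-1,0,0],"spin":0},{"grip":0,"offset":[-4,0,0],"spin":0},{"grip":0,"offset":[-8,0,-2],"spin":0},{"grip":0,"offset":[-11,0,-5],"spin":0},{"grip":0,"offset":[-14,0,-9],"spin":0}]'

```text
time_s: 16.55
tcp_pos: [0.4211, 0.0551, 0.1171]
ee_rot: [[0.998, 0.059, -0.001], [0.059, -0.998, -0.001], [-0.001, 0.001, -1.0]]
wrist_force: [0.3, 1.0, 0.7]
gripper_width: 0.003
gripper_force: 0.0
```

```bash
python3 - <<'E'
from h import *;from station import r
st(r); c=r.capture('top'); im=c['img']
hsv=cv2.cvtColor(im,cv2.COLOR_BGR2HSV);m=((hsv[...,0]<8)|(hsv[...,0]>172))&(hsv[...,1]>130)&(hsv[...,2]>110)
m[:165]=0;m[195:]=0;m[:,:240]=0;m[:,290:]=0
p=np.argwhere(m)[:,::-1];R=ray(c,p,.038)*1000;print(len(p),R.min(0),R.max(0),R.mean(0))
cv2.imwrite('pics/t3.png',cv2.resize(im[110:240,200:340],None,fx=4.6,fy=4.6,interpolation=cv2.INTER_CUBIC))
E
```

```text
t 16.55 tcp [421.1  55.1 117.1] head 3.37 tilt [-0.001 -0.001 -1.   ] F [0.3 1.  0.7] w 0.003 gf 0.0 q [ 30.  11. -37.   0. -42.  64.]
49 [564.14555556  41.42542226  38.        ] [578.99895147  83.72086318  38.        ] [571.14458452  62.14711573  38.        ]
```

View pics/t3.png

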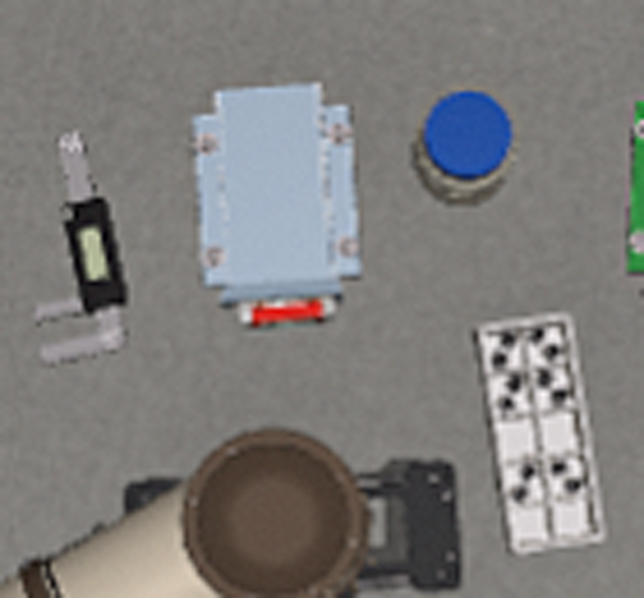

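The tray is home: the red label at crop (288,312) stands just outside the lip at crop row 292. The push ended on a hard stop at 10 N, and the bystanders are in their places. I'm handing in.

```bash
python3 -c "
from station import r
print(r.finish_job())"
```

```text
the job is handed in; nothing more can be done
None
```

The tray was drawn out, turned end for end while kept level, pushed in label-out to a hard stop at the rear wall and released, with the bystanders I could see unmoved; I handed the job in at about 17 s, but no verdict came back.

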